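# Open the seed-sample drawer and hold its sprung light cover at the 35 degree mark

## Task

Pull the sample drawer out of the white bench unit as far as it goes, then raise the black sprung cover inside the drawer, which has an upright orange tab, to the red 35 degree mark on its quadrant and keep holding it there so that a colleague can look at the seeds underneath. Finish while still holding the cover at the mark, with the gripper's fingers on it and the drawer still fully out; it snaps shut if let go. Leave everything else on the table and on the unit where it stands.

Things in the scene. Friction and masses are not known exactly. Their poses are not given: they have to be found in the camera images.
- unit: White bench unit 250 deep (x, with the drawer's front) x 280 wide (y) x 145 high. Origin: point on the table under the middle of the front face (drawer shut). Fixed; stands anywhere, with a small yaw. Its -x axis is the way the drawer slides out, +z up. The housing's front edge is 15 behind this point. The unit's flat top carries a fixed jar (85 high) and a low caddy near the back.
- drawer (a joint): How far the grey-fronted drawer is out along the unit's -x: 0 shut, 0.17 m at its stop; it may start up to 25 mm ajar. It slides with about 2.5 N of friction and stays where it is left. Its front panel is 15 thick, 274 wide, its top edge 130 above the table.
- drawer_handle (a point): Middle of the drawer's steel bar handle: a level round bar 10 in diameter, 120 long along the unit's y, 35 in front of the panel's face (30 clear behind it), 108 above the table. It moves with the drawer; with the drawer shut it lies at (-35, 0, 108) in the unit's frame.
- cover (a joint): Angle of the black cover in the drawer (rad): 0 shut and level, grows as its tab side rises, at most 1.5. The mark is at 0.61 (35 deg): middle of the red band (30 to 40 deg) on the 50 mm white quadrant at the cover's edge farthest into the unit, by the hinge; a yellow line on the cover is the pointer. A spring always pushes it shut: about 4 N at the tab near shut, 6 N at the mark.
- cover_hinge (a point): Middle of the cover's hinge line, which is level, parallel to the unit's x, on the cover's +y side, 73 above the table. With the drawer shut it lies at (100, 95, 73) in the unit's frame; it moves with the drawer. The cover is a flat plate 150 (along the hinge) x 160 wide x 5 thick; its underside starts at this line and runs to the unit's -y.
- cover_tab (a point): Middle of the orange upright tab for raising the cover: 12 thick along the unit's x (grip across this), 26 along y, 40 tall, its top 118 above the table when shut. Cover shut: 140 from the hinge line towards the unit's -y and 27 above it; it turns with the cover. Drawer at its stop: its middle is 85 from the drawer's front panel and 85 from the unit's housing. Drawer shut: inside the unit.
- dish: Bystander: clear round dish, 90 across, 16 high, on the table in front of the unit to its -y side; origin at its underside.
- loupe: Bystander: black loupe 48 across, 26 high with a 70 long steel arm, on the table in front of the unit to its +y side; origin at the underside of the round part.
- carton: Bystander: brown carton 70 x 100 x 140 high on the table to the side; origin at its underside.
- bottle: Bystander: white bottle with green cap, 60 across, 130 high, on the table to the side; origin at its underside.
- brush: Bystander: brush lying on the table at the right; origin at its underside.

How it is judged:
By the outcome, as a careful person would: the job done as asked, in the order asked, and still so for the second after the job is handed in, while the arm keeps its last pose, push and grip.
It also fails if it takes over 48 s, if anything falls off the work surface, if the arm or the gripper's body presses on something with over 40 N, if the wrist force passes 120 N, or if a joint passes its speed limit or range.

## Robot

A 6-joint arm with a two-finger parallel gripper is mounted at the origin on the work surface. World frame = base frame: x ahead of the robot, y to its left, z up, the work surface at z = 0. Lengths are in mm, angles in rad, forces in N, time in s.
With the tool pointing down it reaches from about 350 to 875 mm from the base axis. Payload 4.2 kg.
Tool frame: the origin (TCP) lies midway between the tips of the shut fingers; the grasp point (between the pads) lies 19 mm behind it; z points along the fingers, y is the line along which they close (so a half turn about z gives the same grasp; the last joint's range is limited). The gripper opens to 85 mm and grips with 20 to 120 N. Pads are 22 mm wide; open, the fingers measure 114 mm over their backs; the gripper's body (76 mm by 85 mm) begins 54 mm behind the grasp point. The pads swing forward as they close: fully open they stand 13 mm farther back than shut.
Start: joints at [-1.045, 0.385, 0.008, 0, -1.194, -0.259], TCP at [164.795, -602.861, 231.312] pointing down, gripper open.
Joint ranges: [-3.14, 3.14], [-1.21, 2.06], [-1.07, 1.41], [-3.16, 2.05], [-2.99, -0.16], [-3.1, 3.1]. Speed limits (rad/s): [2.79, 2.79, 3.14, 3.14, 3.14, 3.14].

## Interface

Orientations are given as a unit quaternion [x, y, z, w].
In Python, from bench import sensors, get_image, camera_params, job_done gives the robot as it stands.
- The arm moves only by the tool servo_tool, never from a script. Its argument "motion" is a list of rows, each an object with "travel": the shift along the tool's x, y, z as a fraction of full scale, a list of three; "rot": the turn, a rotation vector about the tool's x, y, z as a fraction of full scale, a list of three; "hand": the opening, from 0 (shut) to 1 (fully open). In form: [{"travel": [x, y, z], "rot": [wx, wy, wz], "hand": hand}, ...]. A call has 1 to 10 rows; each row shifts and turns the commanded pose from where the row before left it, along the tool's axes as they then stand; what a row does not reach is not made up. Full scale, the value 1, is 25 cm for a shift and 360 degrees for a turn. A row lasts 1/12 s, in which the tool goes at most 41.7 mm and 7.16 degrees, less where a joint would pass 70% of its speed; a pose out of reach is approached as far as the arm can. A call with a number of a shift or a turn outside -1 to 1 is refused whole. A call with a gripper value outside its range is refused whole. The fingers move at their own pace and stop on an object; the grip force is fixed at half the most. Time passes only in rows, so rows that do not move let the fingers close. It gives the time, the measured TCP pose, the force, the opening and the grip force at its end, in the units of the state.
- sensors.read_state(): the state, without advancing time (a new reading comes with each control period).
- get_image(name): name is "scene" or "side" or "wrist"; returns (picture, depth): 480x640x3 uint8, red, green, blue; 480x640 float32, mm along the optical axis (not along the pixel's ray), 0 where there is no reading.
- camera_params(name): a dict with "camera_matrix" (3x3 intrinsics, pixels), "dist" ([k1, k2, p1, p2, k3] as OpenCV has them; the pictures are not rectified), "R" (3x3) and "t" (3): a world point X has camera coordinates R X + t; the wrist camera has in their place "mount" (4x4, takes a point from camera to tool coordinates, whose origin is the TCP and whose axes are the flange's). Camera axes: x right, y down, z forward; pixel columns grow to the right and rows downward; lengths in mm; the calibration is good to about 2 mm. A picture is of the moment at which its call begins: read the wrist's pose just before it. camera_params takes no time and is no camera call.
- job_done(): hands the job in; it is judged then, once.
The state is a dict: "clock": time; "joints": joint angles; "joint_vel": joint speeds; "joint_efforts": joint torques, N m; "position": TCP position; "ee_rot": TCP orientation; "contact_force": force on the tool from outside, world axes, zero at the start; "wrist_torque": the same for the moment, N m; "gripper_width": finger opening in mm; "grasp_force": force on a finger pad.
Only numpy, scipy, OpenCV 4.12 (cv2) and the standard library are available. Lean on these libraries where they do the work, as an engineer would, in place of code of your own. Each camera call takes 0.05 s, during which the arm holds its last target. There are 200 camera calls.

## Working session

There is one attempt and no reset: what is moved stays moved. The work goes in short steps, Python scripts to look and compute and a tool call to move; the robot and the scene stay as the last step left them, time stands still between calls to the robot, and variables do not carry over. Pictures are saved under pics/ and viewed, at most 10 in all, crops included, and the job is handed in when it is done.

Besides the shell and the picture viewer there is one more tool, called after "Call:" as name(argument=value, ...) on one line, values as JSON. servo_tool: Moves the arm, as the interface text tells. Its arguments: {"type":"object","properties":{"motion":{"type":"array"}},"required":["motion"]}

```bash
mkdir -p pics; ls; python3 - <<'E'
from bench import *
import cv2,numpy as np
np.set_printoptions(precision=2,suppress=True)
for n in ("scene","side"):
    p,d=get_image(n); cv2.imwrite(f"pics/{n}0.png",p[...,::-1]); np.save(f"pics/{n}0d.npy",d)
    c=camera_params(n); print(n,c["camera_matrix"].ravel(),c["dist"],(-c["R"].T@c["t"]),c["R"][2])
print(camera_params("wrist")["mount"]); print(sensors.read_state())
E
```

```text
pics
scene [547.36   0.   318.93   0.   547.36 237.71   0.     0.     1.  ] [0.04 0.   0.   0.   0.  ] [ 587.98  988.14 1082.3 ] [-0.   -0.71 -0.71]
side [555.9    0.   312.75   0.   555.9  230.96   0.     0.     1.  ] [-0.05  0.    0.    0.    0.  ] [   3.83  667.06 1114.9 ] [ 0.42 -0.49 -0.76]
[[   0.     -0.95   -0.31   80.52]
 [   1.      0.     -0.      1.54]
 [   0.     -0.31    0.95 -142.23]
 [   0.      0.      0.      1.  ]]
{'clock': 0.1, 'joints': array([-1.05,  0.39,  0.01, -0.  , -1.19, -0.26]), 'joint_vel': array([ 0., -0.,  0., -0., -0.,  0.]), 'joint_efforts': array([ -0.  , -39.33,  18.89,   4.2 ,  -0.  ,   0.  ]), 'position': array([ 164.65, -602.38,  230.35]), 'ee_rot': array([-0.13,  0.99,  0.  , -0.  ]), 'contact_force': array([ 0.38, -0.16, -0.13]), 'wrist_torque': array([0.01, 0.01, 0.02]), 'grasp_force': 0.0, 'gripper_width': 85.38601522715716}
```

View pics/scene0.png

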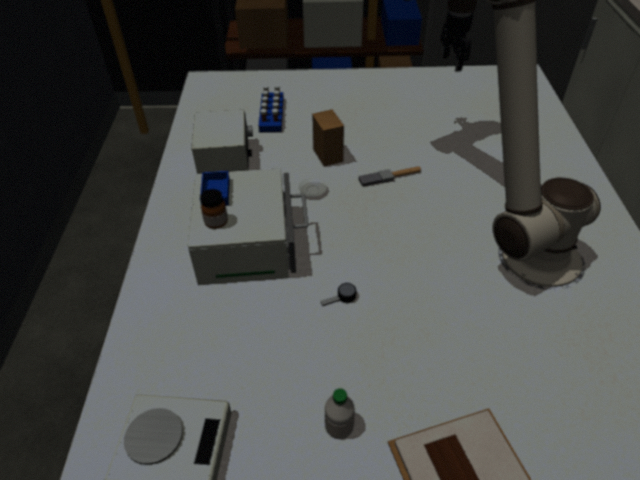

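View pics/side0.png

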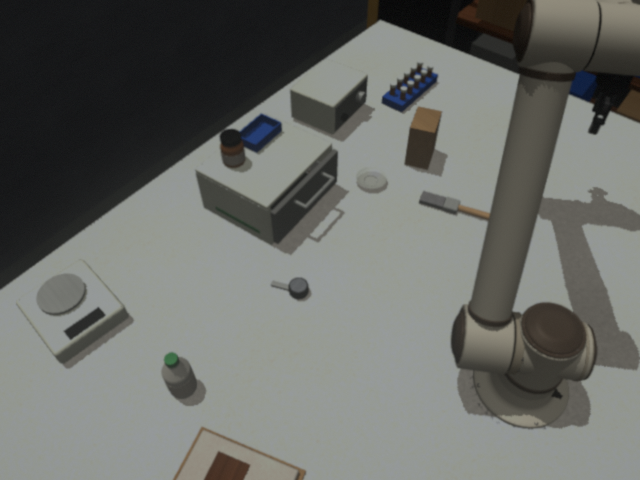

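The scene view shows the unit's top at about (195–290, 175–245), its grey front at x≈290, and the handle near (300, 195)–(318, 225). The dish is at (314,190) and the loupe at (346,292). The side view shows the grey front at (275–335, 150–235) and the handle near (315,190).

```bash
cat > h.py <<'E'
import cv2,numpy as np
from bench import camera_params,sensors
from scipy.spatial.transform import Rotation as Ro
np.set_printoptions(precision=3,suppress=True)
def cloud(n,d,pose=None):
    c=camera_params(n); v,u=np.mgrid[0:480,0:640]
    q=cv2.undistortPoints(np.stack([u,v],-1).reshape(-1,1,2).astype(float),np.array(c["camera_matrix"]),np.array(c["dist"])).reshape(480,640,2)
    P=np.dstack([q,np.ones((480,640))])*d[...,None]
    if n=="wrist":
        M=np.array(c["mount"]); P=P@M[:3,:3].T+M[:3,3]
        return P@Ro.from_quat(pose["ee_rot"]).as_matrix().T+pose["position"]
    return (P-c["t"])@c["R"]
E
python3 - <<'E'
from h import *
for n,(u0,u1,v0,v1) in dict(scene=(170,340,165,290),side=(180,350,120,260)).items():
    d=np.load(f"pics/{n}0d.npy"); P=cloud(n,d); 
    m=np.zeros((480,640),bool); m[v0:v1,u0:u1]=1; m&=d>0
    t=P[m&(abs(P[...,2]-145)<5)]; 
    r=cv2.minAreaRect(t[:,:2].astype(np.float32)); print(n,len(t),t[:,2].mean(),r); print(cv2.boxPoints(r))
    h=P[m&(P[...,2]>95)&(P[...,2]<122)&(P[...,0]<t[:,0].min()-25)]
    print("handle",len(h),h.min(0) if len(h) else 0,h.max(0) if len(h) else 0,np.median(h,0))
    for zl in (60,80,100,120): 
        k=P[m&(abs(P[...,2]-zl)<8)]; print(zl,len(k),k[:,0].min(),np.percentile(k[:,0],[2,10,50]))
E
```

```text
scene 5251 145.86141925359777 ((797.0625610351562, -75.81340026855469), (234.0703582763672, 285.0839538574219), 4.416360378265381)
[[ 669.399   57.293]
 [ 691.351 -226.944]
 [ 924.727 -208.92 ]
 [ 902.774   75.317]]
handle 169 [ 617.344 -156.016  105.315] [644.708 -20.889 118.721] [625.838 -76.084 113.051]
60 450 651.5232509744822 [654.617 676.434 773.658]
80 475 650.751911864045 [655.579 672.552 774.996]
100 459 617.5445480184605 [634.298 671.985 772.925]
120 640 617.3444844363581 [620.036 628.014 735.371]
side 5208 145.37633790386045 ((795.8544311523438, -74.17732238769531), (237.2547607421875, 287.3042907714844), 3.4434423446655273)
[[ 668.813   62.09 ]
 [ 686.069 -224.695]
 [ 922.896 -210.445]
 [ 905.639   76.341]]
handle 214 [ 615.756 -152.983  105.318] [644.564 -20.421 120.259] [625.467 -82.406 113.231]
60 540 649.1347146246023 [651.316 653.862 707.02 ]
80 743 648.2193156009835 [651.409 655.321 707.629]
100 586 618.7784706967421 [650.255 654.218 671.365]
120 815 615.7562870164468 [620.317 627.068 665.998]
```

```bash
cat >> h.py <<'E'
YAW=np.deg2rad(3.9); O=np.array([664.,-85,0])   # unit frame
U=Ro.from_euler('z',YAW).as_matrix()
def Rt(tilt=0):   # tool y = -unit x, z down, then turned by tilt about the unit's x (cover rising: tilt<0)
    B=np.array([[0,-1,0],[-1,0,0],[0,0,-1]]).astype(float)
    return U@Ro.from_euler('x',tilt).as_matrix()@B
def go(p,R,s=None):
    s=s or sensors.read_state(); A=Ro.from_quat(s["ee_rot"]).as_matrix()
    dp=A.T@(np.array(p)-s["position"]); rv=Ro.from_matrix(A.T@R).as_rotvec()
    print("shift frac now",dp/250,"after turn",R.T@(np.array(p)-s["position"])/250,"rot frac",rv/2/np.pi,"rows>=",np.linalg.norm(dp)/41.7,np.rad2deg(np.linalg.norm(rv))/7.16)
E
python3 -c "
from h import *
go(O+U@[-43,0,240],Rt())"
```

```text
shift frac now [-2.304  1.504 -0.036] after turn [-1.929 -1.962 -0.039] rot frac [ 0.     0.    -0.218] rows>= 16.49464185462564 10.980732912815673
```

Call:
servo_tool(motion=[{"travel": [-0.115, 0.075, -0.004], "rot": [0, 0, 0], "hand": 0.4}, {"travel": [-0.115, 0.075, -0.004], "rot": [0, 0, 0], "hand": 0.4}, {"travel": [-0.115, 0.075, -0.004], "rot": [0, 0, 0], "hand": 0.4}, {"travel": [-0.115, 0.075, -0.004], "rot": [0, 0, 0], "hand": 0.4}, {"travel": [-0.115, 0.075, -0.004], "rot": [0, 0, 0], "hand": 0.4}, {"travel": [-0.115, 0.075, -0.004], "rot": [0, 0, 0], "hand": 0.4}, {"travel": [-0.115, 0.075, -0.004], "rot": [0, 0, 0], "hand": 0.4}, {"travel": [-0.115, 0.075, -0.004], "rot": [0, 0, 0], "hand": 0.4}, {"travel": [-0.115, 0.075, -0.004], "rot": [0, 0, 0], "hand": 0.4}, {"travel": [-0.115, 0.075, -0.004], "rot": [0, 0, 0], "hand": 0.4}])

```text
clock: 0.93
position: [393.3, -344.6, 241.1]
ee_rot: [-0.133, 0.991, 0.0, -0.0]
contact_force: [-0.8, -0.3, -0.1]
gripper_width: 34.2
grasp_force: 0.0
```

Call:
servo_tool(motion=[{"travel": [-0.115, 0.075, 0], "rot": [0, 0, 0], "hand": 0.4}, {"travel": [-0.115, 0.075, 0], "rot": [0, 0, 0], "hand": 0.4}, {"travel": [-0.115, 0.075, 0], "rot": [0, 0, 0], "hand": 0.4}, {"travel": [-0.115, 0.075, 0], "rot": [0, 0, 0], "hand": 0.4}, {"travel": [-0.115, 0.075, 0], "rot": [0, 0, 0], "hand": 0.4}, {"travel": [-0.115, 0.075, 0], "rot": [0, 0, 0], "hand": 0.4}, {"travel": [-0.115, 0.075, 0], "rot": [0, 0, 0], "hand": 0.4}, {"travel": [-0.115, 0.075, 0], "rot": [0, 0, 0], "hand": 0.4}, {"travel": [-0.115, 0.075, 0], "rot": [0, 0, 0], "hand": 0.4}, {"travel": [-0.115, 0.075, 0], "rot": [0, 0, 0], "hand": 0.4}])

```text
clock: 1.77
position: [621.2, -88.0, 240.8]
ee_rot: [-0.133, 0.991, 0.0, -0.001]
contact_force: [0.8, -0.1, -0.1]
gripper_width: 34.1
grasp_force: 0.0
```

Call:
servo_tool(motion=[{"travel": [0, 0, 0], "rot": [0, 0, -0.0195], "hand": 0.4}, {"travel": [0, 0, 0], "rot": [0, 0, -0.0195], "hand": 0.4}, {"travel": [0, 0, 0], "rot": [0, 0, -0.0195], "hand": 0.4}, {"travel": [0, 0, 0], "rot": [0, 0, -0.0195], "hand": 0.4}, {"travel": [0, 0, 0], "rot": [0, 0, -0.0195], "hand": 0.4}, {"travel": [0, 0, 0], "rot": [0, 0, -0.0195], "hand": 0.4}, {"travel": [0, 0, 0], "rot": [0, 0, -0.0195], "hand": 0.4}, {"travel": [0, 0, 0], "rot": [0, 0, -0.0195], "hand": 0.4}, {"travel": [0, 0, 0], "rot": [0, 0, -0.0195], "hand": 0.4}, {"travel": [0, 0, 0], "rot": [0, 0, -0.0195], "hand": 0.4}])

```text
clock: 2.6
position: [620.3, -89.4, 240.6]
ee_rot: [-0.681, 0.732, 0.001, -0.0]
contact_force: [0.1, 0.2, 0.4]
gripper_width: 33.7
grasp_force: 0.0
```

Call:
servo_tool(motion=[{"travel": [0, 0, 0], "rot": [0, 0, -0.0115], "hand": 0.4}, {"travel": [0, 0, 0], "rot": [0, 0, -0.0115], "hand": 0.4}, {"travel": [0, 0, 0], "rot": [0, 0, 0], "hand": 0.4}])

```text
clock: 2.85
position: [620.3, -89.5, 240.7]
ee_rot: [0.73, -0.683, -0.0, 0.0]
contact_force: [-0.0, -1.1, 0.6]
gripper_width: 34.1
grasp_force: 0.0
```

```bash
python3 - <<'E'
from h import *
from bench import get_image
s=sensors.read_state(); p,d=get_image("wrist"); cv2.imwrite("pics/w1.png",p[...,::-1])
P=cloud("wrist",d,s); m=(d>0)
h=P[m&(P[...,2]>98)&(P[...,2]<118)&(P[...,0]<646)&(P[...,0]>595)&(abs(P[...,1]+90)<90)]
print(len(h), h.min(0),h.max(0),np.median(h,0))
for y in range(-150,-20,15):
    k=h[abs(h[:,1]-y)<8]; 
    if len(k): print(y,len(k),np.median(k,0), k[:,2].max())
f=P[m&(abs(P[...,2]-145)<4)&(abs(P[...,1]+85)<110)]
for y in range(-170,0,20):
    k=f[abs(f[:,1]-y)<5]
    if len(k): print("top",y,np.percentile(k[:,0],1))
f=P[m&(abs(P[...,2]-129)<4)&(P[...,0]>640)&(P[...,0]<680)]
for y in range(-190,20,20):
    k=f[abs(f[:,1]-y)<5]
    if len(k): print("panel",y,np.percentile(k[:,0],[3,97]))
go(O+U@[-43,0,240],Rt())
E
```

```text
2887 [ 614.424 -153.309  106.177] [645.951 -23.185 114.429] [625.892 -94.123 111.778]
-150 512 [ 634.34  -147.715  111.796] 114.4290737431982
-135 333 [ 627.776 -135.27   111.856] 114.10299510376335
-120 309 [ 626.647 -120.124  111.786] 114.20735695765705
-105 306 [ 625.086 -105.163  111.868] 114.20479021505946
-90 295 [624.133 -89.991 111.741] 113.96989783685856
-75 271 [622.814 -75.246 111.812] 113.72605327424859
-60 256 [621.826 -60.1   111.851] 114.1406229143827
-45 241 [620.693 -45.345 111.814] 114.0066265644201
-30 529 [630.059 -30.41  111.536] 114.1419372904733
top -170 686.8756896261724
top -150 685.243436131426
top -130 683.6348175826586
top -110 682.4699727075825
top -90 680.967424719635
top -70 679.4740344347049
top -50 678.2375460319709
top -30 676.052014881552
top -10 679.9976276427134
panel -190 [667.302 679.624]
panel -170 [665.542 679.445]
panel -150 [664.374 678.155]
panel -130 [662.726 676.733]
panel -110 [660.93  675.254]
panel -90 [659.407 673.668]
panel -70 [657.981 672.194]
panel -50 [656.324 670.66 ]
panel -30 [662.093 669.207]
shift frac now [-0.006 -0.003  0.003] after turn [-0.006 -0.004  0.003] rot frac [ 0.     0.    -0.001] rows>= 0.04576232409458821 0.03224284092703765
```

View pics/w1.png

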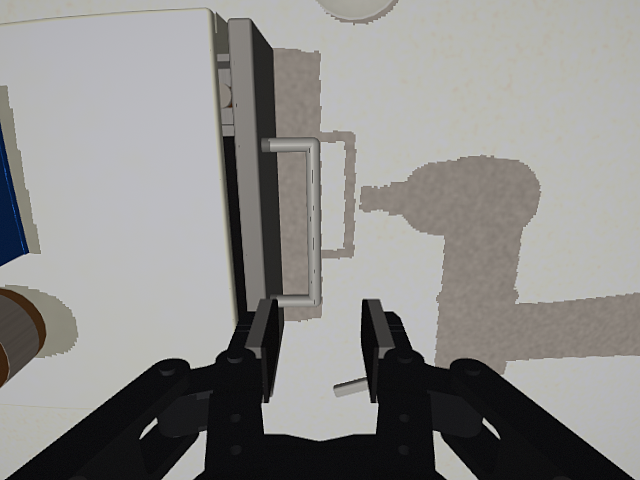

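The wrist view shows the bar at columns 308–320, rows 137–305, with the panel at 230–270 behind it. That gives bar x≈624 at y=-88 and yaw ≈4.5°, with the drawer ≈6 mm ajar. The panel-to-bar distance of 35 agrees with the given size.

Call:
servo_tool(motion=[{"travel": [-0.005, -0.015, 0], "rot": [0, 0, -0.002], "hand": 0.3}, {"travel": [0, 0, 0.1], "rot": [0, 0, 0], "hand": 0.3}, {"travel": [0, 0, 0.1], "rot": [0, 0, 0], "hand": 0.3}, {"travel": [0, 0, 0.1], "rot": [0, 0, 0], "hand": 0.3}, {"travel": [0, 0, 0.1], "rot": [0, 0, 0], "hand": 0.3}, {"travel": [0, 0, 0.1], "rot": [0, 0, 0], "hand": 0.3}, {"travel": [0, 0, 0.1], "rot": [0, 0, 0], "hand": 0.3}, {"travel": [0, 0, 0], "rot": [0, 0, 0], "hand": 0.3}])

```text
clock: 3.57
position: [623.9, -88.1, 88.5]
ee_rot: [0.734, -0.679, -0.001, 0.001]
contact_force: [0.5, 0.9, 0.7]
gripper_width: 25.8
grasp_force: 0.0
```

Call:
servo_tool(motion=[{"travel": [0, 0, 0], "rot": [0, 0, 0], "hand": 0}, {"travel": [0, 0, 0], "rot": [0, 0, 0], "hand": 0}, {"travel": [0, 0, 0], "rot": [0, 0, 0], "hand": 0}, {"travel": [0, 0, 0], "rot": [0, 0, 0], "hand": 0}, {"travel": [0, 0, 0], "rot": [0, 0, 0], "hand": 0}])

```text
clock: 3.98
position: [624.4, -87.9, 91.0]
ee_rot: [0.734, -0.679, 0.0, -0.0]
contact_force: [2.3, 0.6, -6.2]
gripper_width: 7.7
grasp_force: 58.3
```

Call:
servo_tool(motion=[{"travel": [0, 0.03, 0], "rot": [0, 0, 0], "hand": 0}, {"travel": [0, 0.06, 0], "rot": [0, 0, 0], "hand": 0}, {"travel": [0, 0.06, 0], "rot": [0, 0, 0], "hand": 0}, {"travel": [0, 0.06, 0], "rot": [0, 0, 0], "hand": 0}, {"travel": [0, 0.06, 0], "rot": [0, 0, 0], "hand": 0}, {"travel": [0, 0.06, 0], "rot": [0, 0, 0], "hand": 0}, {"travel": [0, 0.06, 0], "rot": [0, 0, 0], "hand": 0}, {"travel": [0, 0.06, 0], "rot": [0, 0, 0], "hand": 0}, {"travel": [0, 0.06, 0], "rot": [0, 0, 0], "hand": 0}, {"travel": [0, 0.06, 0], "rot": [0, 0, 0], "hand": 0}])

```text
clock: 4.82
position: [481.8, -98.9, 91.0]
ee_rot: [0.734, -0.679, 0.0, -0.001]
contact_force: [4.2, 0.7, -9.0]
gripper_width: 7.5
grasp_force: 58.9
```

Call:
servo_tool(motion=[{"travel": [0, 0.04, 0], "rot": [0, 0, 0], "hand": 0}, {"travel": [0, 0.02, 0], "rot": [0, 0, 0], "hand": 0}, {"travel": [0, 0.01, 0], "rot": [0, 0, 0], "hand": 0}, {"travel": [0, 0, 0], "rot": [0, 0, 0], "hand": 0}])

```text
clock: 5.15
position: [463.5, -100.4, 91.0]
ee_rot: [0.734, -0.679, -0.001, 0.001]
contact_force: [-0.8, 3.4, -6.8]
gripper_width: 7.9
grasp_force: 59.2
```

Call:
servo_tool(motion=[{"travel": [0, 0.008, 0], "rot": [0, 0, 0], "hand": 0}, {"travel": [0, 0.004, 0], "rot": [0, 0, 0], "hand": 0}, {"travel": [0, 0, 0], "rot": [0, 0, 0], "hand": 0}])

```text
clock: 5.4
position: [462.0, -100.5, 91.0]
ee_rot: [0.734, -0.679, -0.0, -0.0]
contact_force: [2.1, 3.6, -11.9]
gripper_width: 7.9
grasp_force: 58.8
```

Call:
servo_tool(motion=[{"travel": [0, 0.008, 0], "rot": [0, 0, 0], "hand": 0}, {"travel": [0, 0.008, 0], "rot": [0, 0, 0], "hand": 0}, {"travel": [0, 0, 0], "rot": [0, 0, 0], "hand": 0}])

```text
clock: 5.65
position: [460.5, -100.6, 91.1]
ee_rot: [0.734, -0.679, 0.002, -0.002]
contact_force: [9.6, 2.2, -18.9]
gripper_width: 7.8
grasp_force: 58.5
```

Call:
servo_tool(motion=[{"travel": [0, 0.008, 0], "rot": [0, 0, 0], "hand": 0}, {"travel": [0, 0.008, 0], "rot": [0, 0, 0], "hand": 0}, {"travel": [0, 0, 0], "rot": [0, 0, 0], "hand": 0}])

```text
clock: 5.9
position: [460.5, -100.6, 91.1]
ee_rot: [0.735, -0.678, 0.005, -0.005]
contact_force: [17.6, 0.7, -28.8]
gripper_width: 7.6
grasp_force: 58.2
```

Call:
servo_tool(motion=[{"travel": [0, -0.018, 0], "rot": [0, 0, 0], "hand": 0}, {"travel": [0, 0, 0], "rot": [0, 0, 0], "hand": 0.3}, {"travel": [0, 0, 0], "rot": [0, 0, 0], "hand": 0.3}, {"travel": [0, 0, 0], "rot": [0, 0, 0], "hand": 0.3}])

```text
clock: 6.23
position: [458.8, -101.5, 92.6]
ee_rot: [0.734, -0.679, 0.001, -0.0]
contact_force: [-0.2, 0.3, 0.5]
gripper_width: 26.1
grasp_force: 0.0
```

Call:
servo_tool(motion=[{"travel": [0, 0, -0.08], "rot": [0, 0, 0], "hand": 0.3}, {"travel": [0, 0, -0.16], "rot": [0, 0, 0], "hand": 0.3}, {"travel": [0, 0, -0.16], "rot": [0, 0, 0], "hand": 0.3}, {"travel": [0, 0, -0.16], "rot": [0, 0, 0], "hand": 0.5}, {"travel": [0, -0.1, -0.1], "rot": [0, 0, 0], "hand": 0.5}, {"travel": [0, -0.15, 0], "rot": [0, 0, 0], "hand": 0.5}, {"travel": [0, -0.15, 0], "rot": [0, 0, 0], "hand": 0.5}, {"travel": [0, -0.12, 0], "rot": [0, 0, 0], "hand": 0.5}, {"travel": [0, 0, 0], "rot": [0, 0, 0], "hand": 0.5}])

```text
clock: 6.98
position: [591.9, -91.0, 256.0]
ee_rot: [0.734, -0.679, 0.001, -0.0]
contact_force: [0.8, -0.3, -0.3]
gripper_width: 42.7
grasp_force: 0.0
```

```bash
sed -i 's/deg2rad(3.9)/deg2rad(4.5)/; s/O=np.array(\[664.,-85,0\])/O=np.array([665.6,-87,0])/' h.py; python3 - <<'E'
from h import *
from bench import get_image
s=sensors.read_state(); p,d=get_image("wrist"); cv2.imwrite("pics/w2.png",p[...,::-1]); np.save("pics/w2d.npy",d)
P=cloud("wrist",d,s); hsv=cv2.cvtColor(p,cv2.COLOR_RGB2HSV)
Q=(P-O)@U   # unit frame
m=(hsv[...,0]>4)&(hsv[...,0]<20)&(hsv[...,1]>150)&(hsv[...,2]>60)&(d>0)&(Q[...,0]<10)&(Q[...,2]>60)
print(s["position"],m.sum(),np.argwhere(m).mean(0),Q[m].min(0),Q[m].max(0),np.median(Q[m],0))
t=Q[m&(Q[...,2]>113)]; print("tab top",len(t),np.percentile(t,[2,50,98],axis=0))
for z in (145,130):
  for y in range(-120,130,40):
    k=Q[(d>0)&(abs(Q[...,2]-z)<4)&(abs(Q[...,1]-y)<6)&((Q[...,0]>-40) if z==145 else (Q[...,0]<-120))]
    if len(k)>20: print(z,y,np.percentile(k[:,0],[2,98]))
E
```

```text
[591.867 -91.032 255.984] 944 [160.55  321.153] [-87.023 -61.08   75.816] [-56.246 -23.723 119.38 ] [-76.459 -42.628  79.972]
tab top 301 [[-76.449 -55.986 116.119]
 [-72.113 -40.371 117.352]
 [-65.561 -30.19  118.856]]
145 -120 [ 15.196 129.378]
145 -80 [ 15.199 137.325]
145 -40 [ 15.555 146.283]
145 0 [ 15.558 153.728]
145 40 [ 15.971 164.56 ]
145 80 [ 15.844 159.679]
145 120 [ 82.012 193.207]
130 -120 [-170.153 -155.858]
130 -80 [-170.112 -155.946]
130 -40 [-169.925 -156.165]
130 0 [-170.157 -155.885]
130 40 [-170.263 -155.817]
130 80 [-170.179 -155.846]
```

View pics/w2.png

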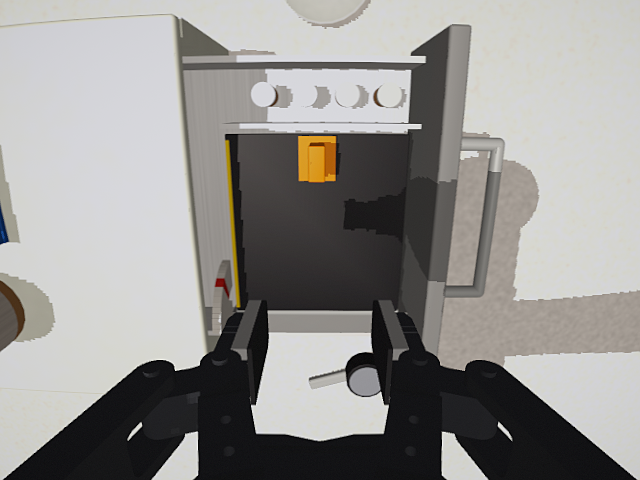

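The wrist view shows the drawer fully out, with its panel face at 170 mm. The orange tab is at about (317,160), the white pots behind it at row 95, and the red band at (222,288). The tab measures (-71,-43, top 118) in the unit's frame, against (-70,-45,118) given.

```bash
python3 -c "
from h import *
go(O+U@[-70.5,-44.5,86],Rt())"
```

```text
shift frac now [ 0.185 -0.024  0.68 ] after turn [ 0.186 -0.024  0.679] rot frac [ 0. -0. -0.] rows>= 4.224703729396142 0.009255287422076236
```

Call:
servo_tool(motion=[{"travel": [0.09, -0.012, 0], "rot": [0, 0, 0], "hand": 0.5}, {"travel": [0.095, -0.012, 0], "rot": [0, 0, 0], "hand": 0.4}, {"travel": [0, 0, 0.13], "rot": [0, 0, 0], "hand": 0.4}, {"travel": [0, 0, 0.13], "rot": [0, 0, 0], "hand": 0.4}, {"travel": [0, 0, 0.13], "rot": [0, 0, 0], "hand": 0.4}, {"travel": [0, 0, 0.13], "rot": [0, 0, 0], "hand": 0.4}, {"travel": [0, 0, 0.1], "rot": [0, 0, 0], "hand": 0.4}, {"travel": [0, 0, 0.06], "rot": [0, 0, 0], "hand": 0.4}, {"travel": [0, 0, 0], "rot": [0, 0, 0], "hand": 0.4}])

```text
clock: 7.78
position: [593.8, -136.8, 83.4]
ee_rot: [0.734, -0.679, -0.003, 0.003]
contact_force: [-0.3, -0.4, 0.8]
gripper_width: 33.9
grasp_force: 0.0
```

Call:
servo_tool(motion=[{"travel": [0, 0, 0], "rot": [0, 0, 0], "hand": 0}, {"travel": [0, 0, 0], "rot": [0, 0, 0], "hand": 0}, {"travel": [0, 0, 0], "rot": [0, 0, 0], "hand": 0}, {"travel": [0, 0, 0], "rot": [0, 0, 0], "hand": 0}, {"travel": [0, 0, 0], "rot": [0, 0, 0], "hand": 0}, {"travel": [0, 0, 0], "rot": [0, 0, 0], "hand": 0}])

```text
clock: 8.28
position: [598.8, -136.8, 88.3]
ee_rot: [0.734, -0.679, 0.002, -0.001]
contact_force: [1.7, -1.6, 5.0]
gripper_width: 10.9
grasp_force: 61.7
```

Call:
servo_tool(motion=[{"travel": [-0.0028, 0, -0.0228], "rot": [0, 0.0065, 0], "hand": 0}, {"travel": [-0.0028, 0, -0.0228], "rot": [0, 0.0065, 0], "hand": 0}, {"travel": [-0.0028, 0, -0.0228], "rot": [0, 0.0065, 0], "hand": 0}, {"travel": [-0.0028, 0, -0.0228], "rot": [0, 0.0065, 0], "hand": 0}, {"travel": [-0.0028, 0, -0.0228], "rot": [0, 0.0065, 0], "hand": 0}])

```text
clock: 8.7
position: [598.2, -131.2, 115.6]
ee_rot: [0.73, -0.675, 0.077, 0.069]
contact_force: [3.5, -5.7, 0.9]
gripper_width: 11.1
grasp_force: 60.8
```

Call:
servo_tool(motion=[{"travel": [-0.0028, 0, -0.0228], "rot": [0, 0.0065, 0], "hand": 0}, {"travel": [-0.0028, 0, -0.0228], "rot": [0, 0.0065, 0], "hand": 0}, {"travel": [-0.0028, 0, -0.0228], "rot": [0, 0.0065, 0], "hand": 0}, {"travel": [-0.0028, 0, -0.0228], "rot": [0, 0.0065, 0], "hand": 0}, {"travel": [-0.0028, 0, -0.0228], "rot": [0, 0.0065, 0], "hand": 0}])

```text
clock: 9.12
position: [597.3, -119.7, 142.1]
ee_rot: [0.719, -0.665, 0.151, 0.137]
contact_force: [3.9, -5.1, 0.5]
gripper_width: 11.0
grasp_force: 60.7
```

Call:
servo_tool(motion=[{"travel": [-0.0028, 0, -0.0228], "rot": [0, 0.0065, 0], "hand": 0}, {"travel": [-0.0028, 0, -0.0228], "rot": [0, 0.0065, 0], "hand": 0}, {"travel": [-0.0028, 0, -0.0228], "rot": [0, 0.0065, 0], "hand": 0}, {"travel": [-0.0028, 0, -0.0228], "rot": [0, 0.0065, 0], "hand": 0}, {"travel": [-0.0028, 0, -0.0228], "rot": [0, 0.0065, 0], "hand": 0}, {"travel": [0, 0, 0], "rot": [0, 0, 0], "hand": 0}, {"travel": [0, 0, 0], "rot": [0, 0, 0], "hand": 0}, {"travel": [0, 0, 0], "rot": [0, 0, 0], "hand": 0}])

```text
clock: 9.78
position: [596.0, -103.3, 165.5]
ee_rot: [0.7, -0.647, 0.222, 0.204]
contact_force: [6.7, -5.1, 1.7]
gripper_width: 11.2
grasp_force: 60.6
```

```bash
python3 - <<'E'
from h import *
from bench import get_image
s=sensors.read_state(); p,d=get_image("wrist"); 
P=cloud("wrist",d,s); Q=(P-O)@U
A=Ro.from_quat(s["ee_rot"]).as_matrix(); print("tilt",np.rad2deg(Ro.from_matrix(A.T@Rt()).as_rotvec()),"tcp unit",(s["position"]-O)@U,s["contact_force"],s["joints"])
cv2.imwrite("pics/w3.png",p[...,::-1])
hsv=cv2.cvtColor(p,cv2.COLOR_RGB2HSV)
y=(hsv[...,0]>22)&(hsv[...,0]<34)&(hsv[...,1]>150)&(d>0)&(Q[...,2]>60)&(abs(Q[...,0]+70)<95)
q=Q[y]; print("yellow",len(q),q.min(0) if len(q) else 0,q.max(0) if len(q) else 0)
if len(q)>20: f=np.polyfit(q[:,1],q[:,2],1); print("pointer deg",np.rad2deg(np.arctan(-f[0])))
dark=(p.max(-1)<90)&(d>0)&(abs(Q[...,0]+70)<60)&(Q[...,1]<85)&(Q[...,1]>-20)&(Q[...,2]>80)&(Q[...,2]<170)
q=Q[dark]; print(len(q))
for i in range(4):
    f=np.polyfit(q[:,1],q[:,2],1); r=abs(q[:,2]-np.polyval(f,q[:,1])); q=q[r<max(4,2*np.median(r))]
print("plate deg",np.rad2deg(np.arctan(-f[0])),"z at hinge y95",np.polyval(f,95),len(q))
p2,d2=get_image("side"); X=camera_params("side"); cv2.imwrite("pics/s3.png",cv2.resize(p2[130:290,180:400,::-1],None,fx=3,fy=3,interpolation=cv2.INTER_CUBIC))
E
```

```text
tilt [ -0.133 -35.144  -0.022] tcp unit [-70.636 -10.787 165.464] [ 6.668 -5.093  1.678] [ 0.317  0.42  -0.493  0.746 -0.97  -0.77 ]
yellow 885 [-35.499 -29.363 116.027] [ 14.343  45.748 225.25 ]
pointer deg 30.254624225767675
12988
plate deg 34.6728306111916 z at hinge y95 79.90766172498633 12988
```

View pics/w3.png

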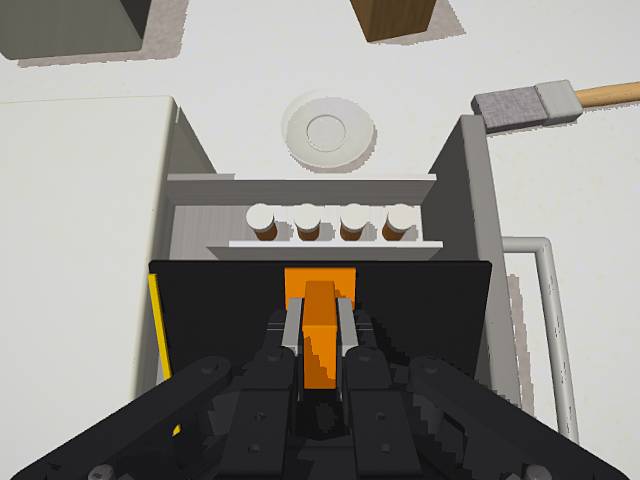

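View pics/s3.png

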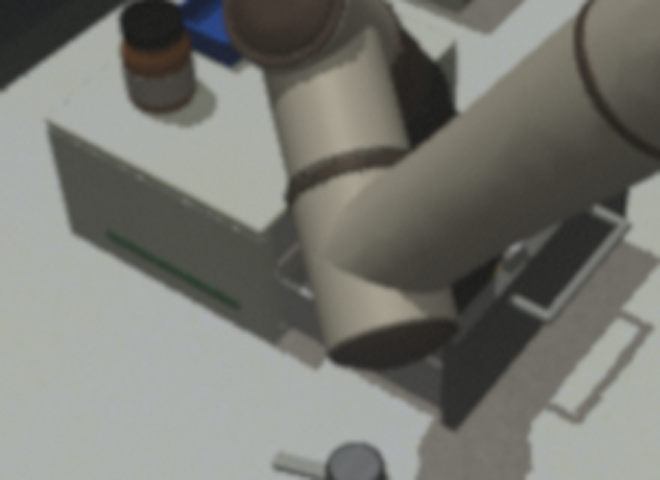

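The wrist view shows the tab (320,330) still gripped squarely, the cover raised (free edge at row 263), and the dish, pots and brush undisturbed. The side view is mostly blocked by the arm, but the drawer is out. I'll do one check of the plate angle on a clean patch, and of the drawer.

```bash
python3 - <<'E'
from h import *
from bench import get_image
s=sensors.read_state(); p,d=get_image("wrist"); Q=(cloud("wrist",d,s)-O)@U
for a,b in ((180,270),(375,470)):
    q=Q[270:330,a:b].reshape(-1,3); C=np.c_[q[:,:2],np.ones(len(q))]; f=np.linalg.lstsq(C,q[:,2],rcond=None)[0]
    print("plate deg",np.rad2deg(np.arctan(-f[1])),"res",np.std(C@f-q[:,2]),"z at y95",f@[-70,95,1])
k=Q[(abs(Q[...,2]-130)<3)&(Q[...,0]<-140)&(Q[...,0]>-185)&(d>0)]; print("panel",np.percentile(k[:,0],[2,98]),len(k))
E
```

```text
plate deg 14.903623982602184 res 11.640187977835087 z at y95 139.32568733299914
plate deg 18.374284750638676 res 11.055800439350769 z at y95 130.5181646334538
panel [-170.023 -155.85 ] 7309
```

```bash
python3 - <<'E'
from h import *
from bench import get_image
s=sensors.read_state(); p,d=get_image("wrist"); Q=(cloud("wrist",d,s)-O)@U
for c in (190,215,240,400,430,460): print(c,Q[[270,285,300,315,330,345],c][:,1:].round(0).tolist())
E
```

```text
190 [[-30.0, 165.0], [-24.0, 161.0], [-18.0, 157.0], [-11.0, 154.0], [-5.0, 150.0], [2.0, 144.0]]
215 [[-29.0, 166.0], [-23.0, 162.0], [-17.0, 158.0], [-11.0, 154.0], [-5.0, 149.0], [2.0, 144.0]]
240 [[-30.0, 165.0], [-23.0, 162.0], [-18.0, 158.0], [-12.0, 153.0], [-5.0, 148.0], [1.0, 143.0]]
400 [[-29.0, 166.0], [-24.0, 162.0], [-18.0, 158.0], [-12.0, 153.0], [-5.0, 150.0], [1.0, 145.0]]
430 [[-29.0, 165.0], [-24.0, 162.0], [-18.0, 158.0], [-12.0, 153.0], [-5.0, 148.0], [1.0, 145.0]]
460 [[-29.0, 167.0], [-24.0, 161.0], [-18.0, 158.0], [-11.0, 153.0], [-5.0, 150.0], [2.0, 144.0]]
```

```bash
python3 -c "
from bench import job_done; print(job_done())"
```

```text
the job is handed in; nothing more can be done
None
```

The drawer is fully out at its 170 mm stop, and the gripper is holding the cover by its tab at about 35° (measured 34.7°). I handed the job in at about 10 s on the clock.

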